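# Pick out the full gauge by its weight

### The job

Of the two small brass gauges that look alike, one still has its heavy movement inside and the other is an empty case: feel by lifting which one is heavier. Set the heavier gauge down gently, dial up and flat, in the middle of the blue saucer, and leave the lighter one lying dial up on the tiles, clear of the saucer.

Things in the scene. Friction and masses are not known exactly. Their poses are not given: they have to be found in the camera images.
- gauge_a: brass gauge on its back, white dial up: cylinder 50 mm across, 40 mm high; 12 mm thick stem out of its side along -x to 42 mm from the axis, 18 mm up; bare sides to grip at +y and -y. Origin: centre of underside, z up. Looks exactly like the other gauge: one is full, about 0.53 kg, one empty, about 0.15 kg; which is which changes from start to start
- gauge_b: brass gauge on its back, white dial up: cylinder 50 mm across, 40 mm high; 12 mm thick stem out of its side along -x to 42 mm from the axis, 18 mm up; bare sides to grip at +y and -y. Origin: centre of underside, z up. Looks exactly like the other gauge: one is full, about 0.53 kg, one empty, about 0.15 kg; which is which changes from start to start
- saucer: blue enamel tea saucer, round, rim 150 mm in diameter and 16 mm high, with a flat inner floor about 100 mm in diameter, 4 mm above the tiles. It stands loose on the tiles. Origin: centre of its underside; z up

How it is judged:
By the outcome, as a careful person would: the job done as asked, in the order asked, and still so for the second after the job is handed in, with the robot touching nothing.
It also fails if it takes over 56 s, if anything falls off the work surface, if the arm or the gripper's body presses on something with over 40 N, if the wrist force passes 120 N, or if a joint passes its speed limit or range.

### The arm

A 6-joint arm with a two-finger parallel gripper is mounted at the origin on the work surface. World frame = base frame: x ahead of the robot, y to its left, z up, the work surface at z = 0. Lengths are in m, angles in rad, forces in N, time in s.
With the tool pointing down it reaches from about 0.225 to 0.875 m from the base axis. Payload 3.4 kg.
Tool frame: the origin (TCP) lies between the finger pads; the fingertips stand 25 mm ahead of it and the grasp point (between the pads) lies 6 mm ahead of it; z points along the fingers, y is the line along which they close (so a half turn about z gives the same grasp; the last joint's range is limited). The gripper opens to 85 mm and grips with 20 to 120 N. Pads are 22 mm wide; open, the fingers measure 114 mm over their backs; the gripper's body (76 mm by 85 mm) begins 54 mm behind the grasp point. The pads swing forward as they close: fully open they stand 13 mm farther back than shut.
Start: joints at [1.196, 0.276, 1.505, -0, 1.361, -0.121], TCP at [0.144, 0.557, 0.256] pointing down, gripper open.
Joint ranges: [-2.89, 2.89], [-0.75, 2.08], [0.22, 2.7], [-1.18, 4.32], [0.11, 2.71], [-2.7, 2.7]. Speed limits (rad/s): [2.57, 2.57, 3.14, 3.14, 3.14, 3.14].

### API

Orientations are given as a unit quaternion [w, x, y, z].
In Python, from rig import manip, cams, ticket gives the robot as it stands.
- The arm moves only by the tool step_arm, never from a script. Its argument "increments" is a list of rows, each an object with "dp": the shift along the world's x, y, z each as a share of 0.2 m, from -1 to 1, a list of three; "yaw": the turn about the world's z as a share of 0.15 rad, from -1 to 1; "grip": the opening, from 0 (shut) to 1 (fully open). In form: [{"dp": [tx, ty, tz], "yaw": yaw, "grip": grip}, ...]. A call has 1 to 5 rows; each row shifts and turns the commanded pose from where the row before left it; what a row does not reach is not made up. A row lasts 1/8 s, in which the tool goes at most 62.5 mm and 10.7 degrees, less where a joint would pass 70% of its speed; a pose out of reach is approached as far as the arm can. A call with a number of a shift or a turn outside -1 to 1 is refused whole. A call with a gripper value outside its range is refused whole. The fingers move at their own pace and stop on an object; "squeeze" is the grip in N (left out, the last holds). Time passes only in rows, so rows that do not move let the fingers close. It gives the time, the measured TCP pose, the force, the opening and the grip force at its end, in the units of the state.
- manip.get_state(): the state, without advancing time (a new reading comes with each control period).
- cams.get_image(name): name is "side" or "top" or "wrist"; returns the picture (384x512x3 uint8, blue, green, red); there is no depth.
- cams.get_calibration(name): a dict with "fx", "fy", "cx", "cy" (pixels), "extrinsics" (4x4, takes a point from camera to world coordinates). Camera axes: x right, y up, looking along -z (the intrinsics and any distortion apply to the point x, -y, -z); pixel columns grow to the right and rows downward; lengths in m; the calibration is good to about 2 mm. A picture is of the moment at which its call begins: read the wrist's pose just before it. get_calibration takes no time and is no camera call; for the wrist camera it gives the pose at the moment of the call.
- ticket.sign_off(): hands the job in; it is judged then, once.
The state is a dict: "clock": time; "qpos": joint angles; "qd": joint speeds; "effort": joint torques, N m; "position": TCP position; "ee_rot": TCP orientation; "contact_force": force on the tool from outside, world axes, zero at the start; "moment": the same for the moment, N m; "width": finger opening in m; "gripper_force": force on a finger pad.
Only numpy, scipy, OpenCV 4.12 (cv2) and the standard library are available. Lean on these libraries where they do the work, as an engineer would, in place of code of your own. Each camera call takes 0.05 s, during which the arm holds its last target. There are 200 camera calls.

## Working session

There is one attempt and no reset: what is moved stays moved. The work goes in short steps, Python scripts to look and compute and a tool call to move; the robot and the scene stay as the last step left them, time stands still between calls to the robot, and variables do not carry over. Pictures are saved under pics/ and viewed, at most 10 in all, crops included, and the job is handed in when it is done.

Besides the shell and the picture viewer there is one more tool, called after ">>>" by a JSON object that holds its "name" and its "arguments", one argument or row to a line. step_arm: Moves the arm, as the interface text tells. Shift numbers are shares of 0.2 m and turn numbers shares of 0.15 rad, none past 1 either way. Its arguments: {"type":"object","properties":{"increments":{"type":"array"},"squeeze":{"type":"number"}},"required":["increments"]}

```bash
mkdir -p pics
python3 - <<'E'
from rig import manip,cams
import cv2,numpy as np
s=manip.get_state();print(s)
for n in("top","side"):
    cv2.imwrite(f"pics/{n}0.png",cams.get_image(n));c=cams.get_calibration(n);print(n,c)
a=cv2.imread("pics/top0.png");b=cv2.imread("pics/side0.png")
E
```

```text
{'clock': 0.0, 'qpos': array([ 1.19600392e+00,  2.76609386e-01,  1.50616451e+00, -3.36977704e-06,
        1.36068064e+00, -1.20975041e-01]), 'qd': array([-3.53771261e-04, -7.68895598e-05,  2.13368755e-03,  1.09009083e-03,
       -3.04813676e-03, -2.54181785e-04]), 'effort': array([-2.07546007e-03, -4.16759562e+01, -2.45804805e+01, -4.42826176e-04,
        1.11647020e-02, -3.52133021e-06]), 'position': array([0.14419461, 0.55611992, 0.25541895]), 'ee_rot': array([-2.26812071e-04,  1.26567891e-01,  9.91957510e-01, -9.02890404e-04]), 'contact_force': array([-0.04290738,  0.65969295, -0.75859626]), 'moment': array([-0.00122265, -0.01216104,  0.06985405]), 'gripper_force': 0.0, 'width': 0.08528272383202061}
top {'fx': 436.90847362819795, 'fy': 436.90847362819795, 'cx': 255.62476218906787, 'cy': 190.4441118496404, 'extrinsics': array([[-0.0089576 ,  0.98492248, -0.17276423,  0.33314696],
       [-0.999762  , -0.00538419,  0.02114128,  0.01634335],
       [ 0.01989233,  0.17291248,  0.98473629,  1.06270388],
       [ 0.        ,  0.        ,  0.        ,  1.        ]])}
side {'fx': 377.7018977712553, 'fy': 377.7018977712553, 'cx': 251.2928759386417, 'cy': 190.4561622813559, 'extrinsics': array([[ 0.89671376,  0.32744335, -0.29780076,  0.28922996],
       [-0.44255237,  0.65235591, -0.61528787, -0.4810745 ],
       [-0.00719984,  0.68352953,  0.72988735,  0.64261502],
       [ 0.        ,  0.        ,  0.        ,  1.        ]])}
```

View pics/top0.png

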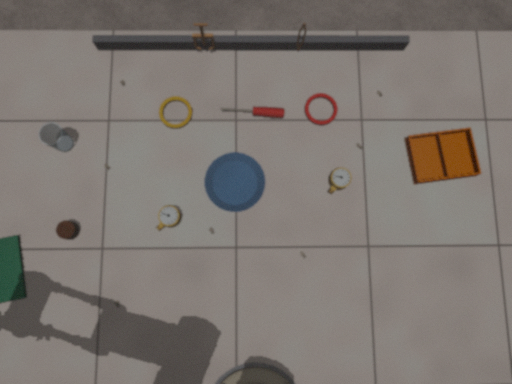

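View pics/side0.png

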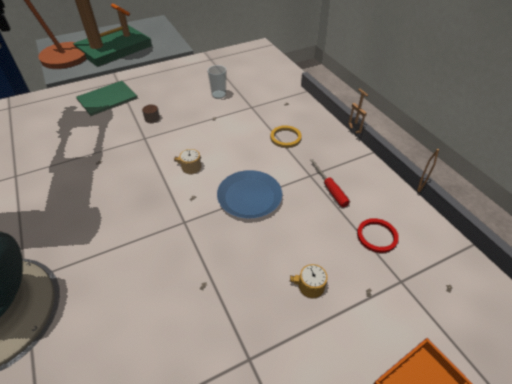

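The top view shows gauges at about (170,216) and (340,178), with their stems to the lower left, and the saucer at about (235,182). The side view shows the same gauges at (189,160) and (313,279), and the saucer at (250,195).

```bash
cat > h.py <<'E'
import numpy as np,cv2
def ray(c,u,v,z):
    E=np.array(c["extrinsics"]);d=E[:3,:3]@np.array([(u-c["cx"])/c["fx"],-(v-c["cy"])/c["fy"],-1.]);o=E[:3,3]
    return o+d*(z-o[2])/d[2]
def blobs(m,a=30):
    n,l,s,c=cv2.connectedComponentsWithStats(m.astype(np.uint8))
    return [(c[i],s[i]) for i in range(1,n) if s[i][4]>a]
E
python3 - <<'E'
from h import *
from rig import cams
for n,boxes in(("top",[(170,216),(340,178)]),("side",[(189,160),(313,279)])):
    im=cv2.imread(f"pics/{n}0.png");c=cams.get_calibration(n);h=cv2.cvtColor(im,cv2.COLOR_BGR2HSV)
    m=cv2.inRange(h,(100,90,40),(125,255,255))
    for b,s in blobs(m,800):
        print(n,"saucer",b,s,ray(c,*b,.010))
        print(" width",ray(c,s[0],b[1],.016)-ray(c,s[0]+s[2],b[1],.016))
    for (u,v) in boxes:
        r=28;p=h[v-r:v+r,u-r:u+r]
        br=cv2.inRange(p,(10,90,50),(35,255,255))
        k=np.zeros_like(br);cn=max(cv2.findContours(br,0,2)[0],key=cv2.contourArea)
        cv2.drawContours(k,[cn],-1,255,-1)
        body=cv2.morphologyEx(k,cv2.MORPH_OPEN,cv2.getStructuringElement(2,(11,11)))
        hole=cv2.morphologyEx(((body>0)&(br==0)).astype(np.uint8),cv2.MORPH_OPEN,np.ones((3,3)))
        hb=max(blobs(hole,5),key=lambda t:t[1][4]);hb_c=cv2.minEnclosingCircle(max(cv2.findContours(hole,0,2)[0],key=cv2.contourArea))
        D=ray(c,*(np.array(hb_c[0])+[u-r,v-r]),.04)
        st=blobs((k>0)&(body==0),3);st=max(st,key=lambda t:t[1][4])[0]
        S=ray(c,*(st+[u-r,v-r]),.018)
        d=S-D;print(n,"gauge",hb_c,D,"stem",S,"len",np.hypot(*d[:2]),"ang",np.degrees(np.arctan2(d[1],d[0])))
E
```

```text
top saucer [234.69410319 181.12203112] [ 206  153   58   58 2442] [0.54133805 0.04490006 0.01      ]
 width [0.00071084 0.14139211 0.        ]Traceback (most recent call last):
  File "<stdin>", line 16, in <module>
ValueError: max() iterable argument is empty
```

Run:
```python
import cv2,numpy as np
o=[]
for n,b in(("top",[(170,216),(340,178)]),("side",[(189,160),(313,279)])):
    im=cv2.imread(f"pics/{n}0.png")
    o.append(np.hstack([cv2.resize(im[v-22:v+22,u-22:u+22],(300,300),interpolation=0) for u,v in b]))
    for u,v in b:
        h=cv2.cvtColor(im,cv2.COLOR_BGR2HSV)
        m=(h[v-22:v+22,u-22:u+22,1]>90); print(m.sum())
cv2.imwrite("pics/crop.png",np.vstack(o))
```

```text
61
80
235
419
```

View pics/crop.png

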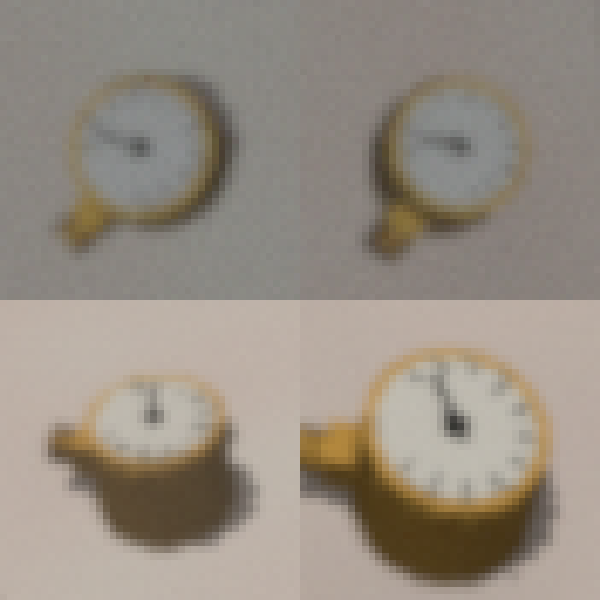

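The crops show the dials clearly. The top dial centres are at (168.5,215.0) and (340.8,177.0), with stem ends near (159.5,227) and (331,189.5). The side dial centres are at (189.2,154.8) and (313.7,275.4).

Run:
```python
from h import *
from rig import cams
t=cams.get_calibration("top");s=cams.get_calibration("side")
for d,st,sd in(((168.5,215),(160,226.5),(189.2,154.8)),((340.8,177),(331.5,189),(313.7,275.4))):
    D=ray(t,*d,.04);S=ray(t,*st,.018);e=S-D
    print(D,ray(s,*sd,.04),S,np.hypot(*e[:2]),np.degrees(np.arctan2(e[1],e[0])))
b=cv2.imread("pics/side0.png");m=cv2.inRange(cv2.cvtColor(b,cv2.COLOR_BGR2HSV),(100,90,40),(125,255,255))
for c,q in blobs(m,800):print(c,q,ray(s,*c,.01))
```

```text
[0.45524002 0.19921106 0.04      ] [0.45372168 0.19907002 0.04      ] [0.43044137 0.22262472 0.018     ] 0.03410531025121533 136.64548433432174
[ 0.54420582 -0.21032061  0.04      ] [ 0.5428094 -0.2117415  0.04     ] [ 0.51899523 -0.19114828  0.018     ] 0.031672571695432854 142.74747924679605
[249.48176157 193.98798932] [ 219  172   62   45 2248] [0.53878856 0.04419104 0.01      ]
```

>>> {"name": "step_arm", "arguments": {
  "increments": [
    {"dp":[0.17,-0.2,-0.05],"yaw":-0.37,"grip":1},
    {"dp":[0.17,-0.2,-0.05],"yaw":-0.37,"grip":1},
    {"dp":[0.17,-0.2,-0.05],"yaw":-0.37,"grip":1},
    {"dp":[0.17,-0.2,-0.05],"yaw":-0.37,"grip":1},
    {"dp":[0.17,-0.2,-0.05],"yaw":-0.37,"grip":1}
  ]
}}

```text
clock: 0.72
position: [0.3151, 0.3551, 0.2058]
ee_rot: [0.0, 0.263, 0.965, -0.0]
contact_force: [0.5, 1.2, 0.5]
width: 0.0857
gripper_force: 0.0
```

>>> {"name": "step_arm", "arguments": {
  "increments": [
    {"dp":[0.17,-0.2,-0.05],"yaw":-0.37,"grip":1},
    {"dp":[0.17,-0.2,-0.05],"yaw":-0.37,"grip":1},
    {"dp":[0.17,-0.2,-0.05],"yaw":-0.37,"grip":1},
    {"dp":[0.17,-0.2,-0.05],"yaw":-0.37,"grip":1},
    {"dp":[0,0,0],"yaw":0,"grip":1}
  ]
}}

```text
clock: 1.35
position: [0.4522, 0.1939, 0.1653]
ee_rot: [-0.0, 0.37, 0.929, -0.001]
contact_force: [-1.1, 0.2, -0.4]
width: 0.0855
gripper_force: 0.0
```

```bash
cat >> h.py <<'E'
from scipy.spatial.transform import Rotation as Ro
def st(manip):
    s=manip.get_state();q=s["ee_rot"];R=Ro.from_quat([q[1],q[2],q[3],q[0]]).as_matrix()
    print("t",s["clock"],"p",s["position"].round(4),"closeang",np.degrees(np.arctan2(R[1,1],R[0,1])).round(1),"zax",R[:,2].round(3),"F",s["contact_force"].round(2),"w",s["width"].round(4),"gf",s["gripper_force"]);return s
E
python3 - <<'E'
from h import *
from rig import manip,cams
st(manip);im=cams.get_image("wrist");cv2.imwrite("pics/w1.png",im)
c=cams.get_calibration("wrist");import json;np.save("w1.npy",c,allow_pickle=True);print(c)
E
```

```text
Traceback (most recent call last):
  File "h.py", line 11, in st
    print("t",s["clock"],"p",s["position"].round(4),"closeang",np.degrees(np.arctan2(R[1,1],R[0,1])).round(1),"zax",R[:,2].round(3),"F",s["contact_force"].round(2),"w",s["width"].round(4),"gf",s["gripper_force"]);return s
                                                                                                                                                                        ^^^^^^^^^^^^^^^^
AttributeError: 'float' object has no attribute 'round'
```

```bash
sed -i 's/s\["width"\].round(4)/s["width"]/' h.py
python3 - <<'E'
from h import *
from rig import manip,cams
st(manip);c=cams.get_calibration("wrist");im=cams.get_image("wrist");cv2.imwrite("pics/w1.png",im)
np.save("w1.npy",c,allow_pickle=True);print(c)
E
```

```text
t 1.35 p [0.4522 0.1939 0.1653] closeang 46.6 zax [-0.001 -0.001 -1.   ] F [-1.12  0.15 -0.39] w 0.08548978114079966 gf 0.0
{'fx': 278.5519926768323, 'fy': 278.5519926768323, 'cx': 252.6819502256152, 'cy': 191.1905884102181, 'extrinsics': array([[ 0.68851344, -0.69417313, -0.20993551,  0.39880913],
       [ 0.72522206,  0.65843982,  0.20127088,  0.2454561 ],
       [-0.00148693, -0.29082757,  0.95677433,  0.28287605],
       [ 0.        ,  0.        ,  0.        ,  1.        ]])}
```

View pics/w1.png

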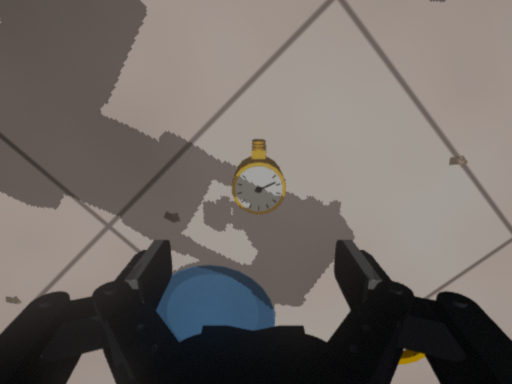

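The wrist view has the dial centre at about (259,189), with the stem pointing straight up to (259,143). The grip angle is therefore already aligned.

Run:
```python
from h import *
c=np.load("w1.npy",allow_pickle=True).item()
D=ray(c,259,189,.04);S=ray(c,259,146,.018);e=S-D;print(D,S,np.hypot(*e[:2]),np.degrees(np.arctan2(e[1],e[0])))
```

```text
[0.4545443  0.19996417 0.04      ] [0.42860369 0.22487781 0.018     ] 0.03596671889606297 136.15690008362859
```

>>> {"name": "step_arm", "arguments": {
  "increments": [
    {"dp":[0.011,0.028,-0.15],"yaw":0,"grip":1},
    {"dp":[0,0,-0.25],"yaw":0,"grip":1},
    {"dp":[0,0,-0.14],"yaw":0,"grip":1},
    {"dp":[0,0,-0.07],"yaw":0,"grip":1},
    {"dp":[0,0,0],"yaw":0,"grip":1}
  ]
}}

```text
clock: 2.02
position: [0.4518, 0.2028, 0.044]
ee_rot: [-0.001, 0.367, 0.93, -0.0]
contact_force: [0.3, -0.1, -0.0]
width: 0.0857
gripper_force: 0.0
```

>>> {"name": "step_arm", "arguments": {
  "increments": [
    {"dp":[0.013,-0.016,-0.05],"yaw":0,"grip":1},
    {"dp":[0,0,0],"yaw":0,"grip":1},
    {"dp":[0,0,0],"yaw":0,"grip":1}
  ]
}}

```text
clock: 2.4
position: [0.4556, 0.199, 0.0348]
ee_rot: [0.0, 0.368, 0.93, 0.0]
contact_force: [-0.7, -0.1, -0.2]
width: 0.0855
gripper_force: 0.0
```

>>> {"name": "step_arm", "arguments": {
  "increments": [
    {"dp":[0,0,-0.01],"yaw":0,"grip":0.6},
    {"dp":[0,0,0],"yaw":0,"grip":0.3},
    {"dp":[0,0,0],"yaw":0,"grip":0.3},
    {"dp":[0,0,0],"yaw":0,"grip":0.3},
    {"dp":[0,0,0],"yaw":0,"grip":0.3}
  ],
  "squeeze": 60
}}

```text
clock: 3.02
position: [0.4549, 0.1988, 0.0328]
ee_rot: [-0.0, 0.368, 0.93, -0.0]
contact_force: [-1.6, -1.0, 5.4]
width: 0.0488
gripper_force: 61.7
```

>>> {"name": "step_arm", "arguments": {
  "increments": [
    {"dp":[0,0,0.05],"yaw":0,"grip":0.3},
    {"dp":[0,0,0.1],"yaw":0,"grip":0.3},
    {"dp":[0,0,0.05],"yaw":0,"grip":0.3},
    {"dp":[0,0,0],"yaw":0,"grip":0.3},
    {"dp":[0,0,0],"yaw":0,"grip":0.3}
  ]
}}

```text
clock: 3.65
position: [0.4546, 0.1988, 0.0718]
ee_rot: [-0.001, 0.368, 0.93, -0.0]
contact_force: [0.3, 0.1, -5.4]
width: 0.0492
gripper_force: 63.6
```

>>> {"name": "step_arm", "arguments": {
  "increments": [
    {"dp":[0,0,0],"yaw":0,"grip":0.3},
    {"dp":[0,0,0],"yaw":0,"grip":0.3}
  ]
}}

```text
clock: 3.9
position: [0.4549, 0.1989, 0.0719]
ee_rot: [-0.0, 0.368, 0.93, -0.0]
contact_force: [0.4, 0.2, -6.1]
width: 0.0489
gripper_force: 63.6
```

>>> {"name": "step_arm", "arguments": {
  "increments": [
    {"dp":[0,0,0.14],"yaw":0,"grip":0.3},
    {"dp":[0.106,-0.193,0],"yaw":0,"grip":0.3},
    {"dp":[0.106,-0.193,0],"yaw":0,"grip":0.3},
    {"dp":[0.106,-0.193,0],"yaw":0,"grip":0.3},
    {"dp":[0.08,-0.15,0],"yaw":0,"grip":0.3}
  ]
}}

```text
clock: 4.53
position: [0.5356, 0.0516, 0.1001]
ee_rot: [0.0, 0.368, 0.93, 0.0]
contact_force: [0.4, 0.3, -5.6]
width: 0.0492
gripper_force: 64.8
```

>>> {"name": "step_arm", "arguments": {
  "increments": [
    {"dp":[0.026,-0.043,0],"yaw":0,"grip":0.3},
    {"dp":[0,0,0],"yaw":0,"grip":0.3},
    {"dp":[0,0,0],"yaw":0,"grip":0.3},
    {"dp":[0,0,0],"yaw":0,"grip":0.3}
  ]
}}

```text
clock: 5.03
position: [0.5392, 0.0456, 0.1003]
ee_rot: [-0.0, 0.367, 0.93, 0.0]
contact_force: [-0.1, -0.0, -5.1]
width: 0.0492
gripper_force: 64.8
```

Run:
```python
from h import *
from rig import manip,cams
for i in range(3):
    st(manip);c=cams.get_calibration("wrist");im=cams.get_image("wrist")
cv2.imwrite("pics/w2.png",im);np.save("w2.npy",c,allow_pickle=True)
t=cams.get_image("top");cv2.imwrite("pics/t2.png",t)
```

```text
t 5.025 p [0.5392 0.0456 0.1003] closeang 46.9 zax [-0.001  0.    -1.   ] F [-0.11 -0.01 -5.07] w 0.04919218463152584 gf 64.83202815055847
t 5.075 p [0.5394 0.0455 0.1003] closeang 46.9 zax [-0.  0. -1.] F [-0.12 -0.02 -5.21] w 0.04879945780167693 gf 64.83215354382992
t 5.125 p [0.5396 0.0454 0.1004] closeang 46.9 zax [-0.  0. -1.] F [ 0.33 -0.31 -4.47] w 0.04897537300823534 gf 64.83227983117104
```

View pics/w2.png

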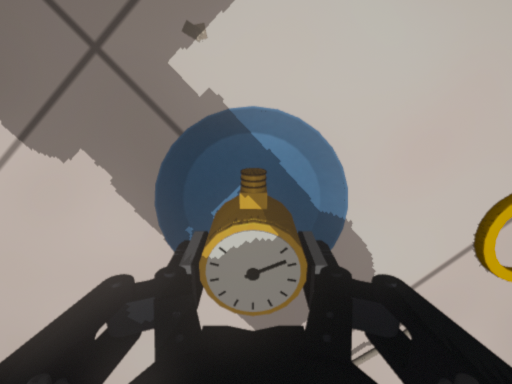

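The wrist view shows the gauge held level, dial at (253,270). The saucer rim spans columns 155–348 with its top at row 106. The load is about 5.1 N (0.52 kg), so this is the full gauge. I'll fit the rim circle.

Run:
```python
from h import *
from scipy.optimize import least_squares
c=np.load("w2.npy",allow_pickle=True).item();im=cv2.imread("pics/w2.png")
m=cv2.inRange(cv2.cvtColor(im,cv2.COLOR_BGR2HSV),(100,90,40),(125,255,255))
cn=max(cv2.findContours(m,0,1)[0],key=cv2.contourArea)[:,0]
h=cv2.convexHull(cn)[:,0];h=np.array([p for p in h if p[1]<215])
P=np.array([ray(c,*p,.016)[:2] for p in h])
r=least_squares(lambda x:np.hypot(*(P-x[:2]).T)-x[2],[.54,.045,.075],loss="soft_l1",f_scale=.001);print(r.x,np.abs(r.fun).max(),len(P))
r=least_squares(lambda x:np.hypot(*(P-x[:2]).T)-.075,[.54,.045]);print(r.x,np.abs(r.fun).max())
D=ray(c,253,270,.04+.0675);print(D)
```

```text
[0.53857793 0.04544675 0.073196  ] 0.003997822221515332 30
[0.54063525 0.04402886] 0.005209266646713423
[0.53766045 0.04805294 0.1075    ]
```

>>> {"name": "step_arm", "arguments": {
  "increments": [
    {"dp":[0.006,-0.008,-0.12],"yaw":0,"grip":0.3},
    {"dp":[0,0,-0.12],"yaw":0,"grip":0.3},
    {"dp":[0,0,-0.045],"yaw":0,"grip":0.3},
    {"dp":[0,0,0],"yaw":0,"grip":0.3},
    {"dp":[0,0,0],"yaw":0,"grip":0.3}
  ]
}}

```text
clock: 5.85
position: [0.542, 0.043, 0.0441]
ee_rot: [0.001, 0.368, 0.93, 0.0]
contact_force: [0.5, -0.1, -5.9]
width: 0.0487
gripper_force: 64.8
```

>>> {"name": "step_arm", "arguments": {
  "increments": [
    {"dp":[0,0,0],"yaw":0,"grip":0.3},
    {"dp":[0,0,0],"yaw":0,"grip":0.3}
  ]
}}

```text
clock: 6.1
position: [0.5415, 0.043, 0.0439]
ee_rot: [0.001, 0.368, 0.93, 0.0]
contact_force: [-0.0, -0.5, -5.2]
width: 0.0494
gripper_force: 64.8
```

>>> {"name": "step_arm", "arguments": {
  "increments": [
    {"dp":[-0.003,0.001,-0.015],"yaw":0,"grip":0.3},
    {"dp":[0,0,-0.008],"yaw":0,"grip":0.3},
    {"dp":[0,0,0],"yaw":0,"grip":0.3},
    {"dp":[0,0,0],"yaw":0,"grip":0.3}
  ]
}}

```text
clock: 6.6
position: [0.5406, 0.0432, 0.0387]
ee_rot: [0.0, 0.368, 0.93, 0.0]
contact_force: [-0.3, -0.8, -5.1]
width: 0.0491
gripper_force: 64.8
```

>>> {"name": "step_arm", "arguments": {
  "increments": [
    {"dp":[0,0,-0.005],"yaw":0,"grip":0.3},
    {"dp":[0,0,0],"yaw":0,"grip":0.3},
    {"dp":[0,0,0],"yaw":0,"grip":0.3}
  ]
}}

```text
clock: 6.98
position: [0.5406, 0.0432, 0.0377]
ee_rot: [0.0, 0.368, 0.93, 0.0]
contact_force: [-0.2, -0.4, -5.0]
width: 0.0489
gripper_force: 64.8
```

>>> {"name": "step_arm", "arguments": {
  "increments": [
    {"dp":[0,0,-0.005],"yaw":0,"grip":0.3},
    {"dp":[0,0,0],"yaw":0,"grip":0.3},
    {"dp":[0,0,0],"yaw":0,"grip":0.3}
  ]
}}

```text
clock: 7.35
position: [0.5406, 0.0433, 0.0372]
ee_rot: [0.0, 0.368, 0.93, 0.0]
contact_force: [-2.1, 1.4, 2.5]
width: 0.049
gripper_force: 65.5
```

>>> {"name": "step_arm", "arguments": {
  "increments": [
    {"dp":[0,0,0],"yaw":0,"grip":0.6},
    {"dp":[0,0,0],"yaw":0,"grip":0.65},
    {"dp":[0,0,0],"yaw":0,"grip":0.72},
    {"dp":[0,0,0],"yaw":0,"grip":0.72},
    {"dp":[0,0,0],"yaw":0,"grip":0.72}
  ]
}}

```text
clock: 7.98
position: [0.5407, 0.0432, 0.0367]
ee_rot: [0.0, 0.368, 0.93, 0.0]
contact_force: [-0.8, 0.0, -0.0]
width: 0.0615
gripper_force: 0.0
```

>>> {"name": "step_arm", "arguments": {
  "increments": [
    {"dp":[0,0,0.04],"yaw":0,"grip":0.72},
    {"dp":[0,0,0.1],"yaw":0,"grip":0.72},
    {"dp":[0,0,0.2],"yaw":0,"grip":0.75},
    {"dp":[0,0,0.2],"yaw":0,"grip":0.8},
    {"dp":[0,0,0.1],"yaw":0,"grip":1}
  ]
}}

```text
clock: 8.6
position: [0.5417, 0.0432, 0.1678]
ee_rot: [0.002, 0.368, 0.93, 0.001]
contact_force: [0.4, 0.3, -0.1]
width: 0.0838
gripper_force: 0.0
```

>>> {"name": "step_arm", "arguments": {
  "increments": [
    {"dp":[0,0,0],"yaw":0,"grip":1},
    {"dp":[0,0,0],"yaw":0,"grip":1},
    {"dp":[0,0,0],"yaw":0,"grip":1}
  ]
}}

```text
clock: 8.98
position: [0.5397, 0.0432, 0.1634]
ee_rot: [-0.001, 0.368, 0.93, -0.0]
contact_force: [0.7, -0.4, 0.1]
width: 0.0854
gripper_force: 0.0
```

Run:
```python
from h import *
from rig import manip,cams
st(manip);c=cams.get_calibration("wrist");w=cams.get_image("wrist");np.save("w3.npy",c,allow_pickle=True)
t=cams.get_image("top");cv2.imwrite("pics/t3.png",t);cv2.imwrite("pics/w3.png",w)
cv2.imwrite("pics/v3.png",np.hstack([cv2.resize(w,(400,300)),cv2.resize(t[130:242,180:380],(400,224))[:300] if 0 else cv2.resize(t[110:260,180:380],(400,300))]))
```

```text
t 8.975 p [0.5397 0.0432 0.1634] closeang 46.8 zax [-0.003  0.    -1.   ] F [ 0.66 -0.36  0.06] w 0.08535880844710592 gf 0.0
```

View pics/v3.png

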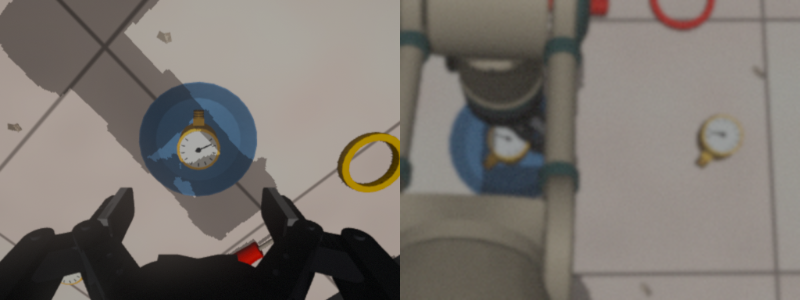

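The gauge is on the saucer, dial at wrist pixel (254,190), and the fingers are clear of it. The other gauge lies undisturbed on the tiles. I'll check the centring.

Run:
```python
from h import *
c=np.load("w3.npy",allow_pickle=True).item();im=cv2.imread("pics/w3.png")
m=cv2.inRange(cv2.cvtColor(im,cv2.COLOR_BGR2HSV),(95,70,25),(125,255,255));m[:,:160]=0;m[:,345:]=0;m[260:]=0
cn=max(cv2.findContours(m,0,1)[0],key=cv2.contourArea);h=cv2.convexHull(cn)[:,0]
P=np.array([ray(c,*p,.016)[:2] for p in h],np.float32)
from scipy.optimize import least_squares
r=least_squares(lambda x:np.hypot(*(P-x[:2]).T)-x[2],[.54,.045,.075],loss="soft_l1",f_scale=.001);print(r.x,np.abs(r.fun).max(),len(P))
g=cv2.inRange(cv2.cvtColor(im,cv2.COLOR_BGR2HSV),(15,100,60),(32,255,255));g[:,:210]=0;g[:,300:]=0;g[240:]=0
ys,xs=np.where((g>0));print(xs.min(),xs.max(),ys.min(),ys.max())
print("dial",ray(c,254.5,190.5,.044))
```

```text
[0.53866761 0.04548041 0.07341713] 0.0008336694086289315 56
227 281 142 216
dial [0.53883934 0.04667801 0.044     ]
```

```bash
python3 -c "
from rig import ticket
print(ticket.sign_off())"
```

```text
the job is handed in; nothing more can be done
None
```

The gauge I lifted read about 5.1 N (0.52 kg), so it is the full one; it now sits dial up and flat about 1 mm from the saucer's centre, and the other, which I did not lift, lies dial up on the tiles; job handed in.

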